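# Snap the baby-food box lid shut all round

## Robot

A 6-joint arm with a two-finger parallel gripper is mounted at the origin on the work surface. World frame = base frame: x ahead of the robot, y to its left, z up, the work surface at z = 0. Lengths are in mm, angles in rad, forces in N, time in s.
With the tool pointing down it reaches from about 250 to 775 mm from the base axis. Payload 8.9 kg.
Tool frame: the origin (TCP) lies midway between the tips of the shut fingers; the grasp point (between the pads) lies 19 mm behind it (robot.grip_point_offset is the distance from the TCP to the grasp point, in mm); z points along the fingers, y is the line along which they close (so a half turn about z gives the same grasp; the last joint's range is limited). The gripper opens to 85 mm and grips with 20 to 120 N. Pads are 22 mm wide; open, the fingers measure 114 mm over their backs; the gripper's body (76 mm by 85 mm) begins 54 mm behind the grasp point. The pads swing forward as they close: fully open they stand 13 mm farther back than shut.
Start: joints at [-1.405, 0.291, -0.153, 1.127, 0, 1.431], TCP at [157.555, -500.799, 231.305] pointing down, gripper open.
Joint ranges: [-2.52, 2.52], [-0.91, 1.74], [-1.3, 1.37], [-1.96, 2.02], [-1.52, 1.47], [-3.14, 3.14]. Speed limits (rad/s): [2.22, 2.22, 2.79, 3.14, 3.14, 3.14].

## Interface

Orientations are given as a unit quaternion [x, y, z, w].
In Python, from station import robot gives the robot as it stands.
- The arm moves only by the shell command python3 -m inch 'ROWS' [FORCE]. ROWS is JSON, a list of rows, each an object with "slide": the shift along the tool's x, y, z in mm, a list of three; "rotation": the turn, a rotation vector about the tool's x, y, z in rad, a list of three; "gripper": the finger opening in mm, from 0 to 85.4. A call has 1 to 20 rows; each row is the pose to reach, as a shift and turn from the pose commanded when the call began, along the tool's axes at that moment; what a row does not reach only later rows make up. A row lasts 1/12 s, in which the tool goes at most 41.7 mm and 7.16 degrees, less where a joint would pass 70% of its speed; a pose out of reach is approached as far as the arm can. A call with a gripper value outside its range is refused whole. The fingers move at their own pace and stop on an object; FORCE is the grip in N (left out, the last holds). Time passes only in rows, so rows that repeat a pose let the fingers close. It gives the time, the measured TCP pose, the force, the opening and the grip force at its end, in the units of the state.
- robot.sense(): the state, without advancing time (a new reading comes with each control period).
- robot.snapshot(name): name is "scene" or "top" or "wrist"; returns the picture (400x640x3 uint8, red, green, blue); there is no depth.
- robot.calibration(name): a dict with "K" (3x3 intrinsics, pixels), "k1" (the pictures are not rectified: a ray, as slopes to the right and down, at radius r is drawn at 1 + k1 r^2 times it, then the intrinsics apply), "view" (4x4, takes a point from world to camera coordinates). Camera axes: x right, y down, z forward; pixel columns grow to the right and rows downward; lengths in mm; the calibration is good to about 2 mm. A picture is of the moment at which its call begins: read the wrist's pose just before it. calibration takes no time and is no camera call; for the wrist camera it gives the pose at the moment of the call.
- robot.close_job(): hands the job in; it is judged then, once.
The state is a dict: "time_s": time; "q": joint angles; "joint_velocities": joint speeds; "tau": joint torques, N m; "position": TCP position; "ee_rot": TCP orientation; "force": force on the tool from outside, world axes, zero at the start; "torque": the same for the moment, N m; "width": opening from 0.0 (shut) to 1.0 (fully open); "gripper_force": force on a finger pad.
Only numpy, scipy, OpenCV 4.12 (cv2) and the standard library are available. Lean on these libraries where they do the work, as an engineer would, in place of code of your own. Each camera call takes 0.05 s, during which the arm holds its last target. There are 200 camera calls.

## Task

The lid of the baby-food box has been laid on but not snapped: its four corners and its two long edges all stand up. Press the rim down all the way round until every corner and both long edges have clicked shut and lie flush. Leave the box standing where it is, never lifting it, and do not knock or shift the other things standing around it.

Things in the scene. Friction and masses are not known exactly. Their poses are not given: they have to be found in the camera images.
- food_box: Low white food box with an oatmeal-coloured lid and dark seal, loose on the counter: 140 mm along its x, 200 along its y, 72 high when shut, under 1 kg. Origin: centre of its underside, z up. The lid is one moulding, its middle already seated 69 mm up; six rim sections flex up about creases: a triangle at each corner (legs 66 mm along x, 54 along y) and a strip in each long edge (92 x 28 mm)
- corner_fl_rim (a point): Where to press the corner at the box's +x +y: on the section, 11 mm in from both outer sides, (59, 89) mm from the box's axis; 72 mm above the counter when shut, about 5 mm higher when up (its outer bead 7 mm).
- corner_fr_rim (a point): Where to press the corner at the box's +x -y: on the section, 11 mm in from both outer sides, (59, -89) mm from the box's axis; 72 mm above the counter when shut, about 5 mm higher when up (its outer bead 7 mm).
- corner_nl_rim (a point): Where to press the corner at the box's -x +y: on the section, 11 mm in from both outer sides, (-59, 89) mm from the box's axis; 72 mm above the counter when shut, about 5 mm higher when up (its outer bead 7 mm).
- corner_nr_rim (a point): Where to press the corner at the box's -x -y: on the section, 11 mm in from both outer sides, (-59, -89) mm from the box's axis; 72 mm above the counter when shut, about 5 mm higher when up (its outer bead 7 mm).
- edge_far_rim (a point): Where to press the strip of the long edge at the box's +x: middle of its length, 9 mm in from the lid's outer side, (61, 0) mm from the box's axis; 72 mm above the counter when shut, about 5 mm higher when up (its outer edge 7 mm)
- edge_near_rim (a point): Where to press the strip of the long edge at the box's -x: middle of its length, 9 mm in from the outer side, (-61, 0) mm from the box's axis; 72 mm above the counter when shut, about 5 mm higher when up (its outer edge 7 mm)
- corner_fl (a joint): Angle of the +x +y corner section: 0 up, about 0.20 shut. All six sections act alike: pressed on the rim, one resists with 7 to 12 N at first (more nearer its crease), then less and less, gives way half-way, snaps down by itself and stays shut on a hard stop; let go before that it springs up again. Pressing a shut one does no harm
- corner_fr (a joint): Angle of the +x -y corner section: 0 up, about 0.20 shut
- corner_nl (a joint): Angle of the -x +y corner section: 0 up, about 0.20 shut
- corner_nr (a joint): Angle of the -x -y corner section: 0 up, about 0.20 shut
- edge_far (a joint): Angle of the +x edge strip: 0 up, about 0.25 shut
- edge_near (a joint): Angle of the -x edge strip: 0 up, about 0.25 shut
- bottle_a: Clear nursing bottle with white collar and domed clear cap, 60 mm across, 150 mm tall, standing to the right; origin: centre of its underside. Bystander
- bottle_b: A second bottle like it, also to the right. Bystander
- straw_cup: Stainless straw cup with white cap, 75 mm across, 126 mm tall, standing beyond the box's far long edge (its axis 155 to 175 mm from the box's axis); origin: centre of its underside. Bystander
- nipple: Orange silicone bottle nipple standing on its flange, 50 mm across, 47 mm tall, beside the box's +y end (axis 140 to 165 mm from the box's axis); origin: centre of its underside. Bystander
- pacifier_case: Pacifier case with a small press button, 70 x 70 x 54 mm, beside the box's -y end (155 to 175 mm from the box's axis); origin: centre of its underside. Bystander
- formula_tin: Formula tin with white cap, 100 mm across, 130 mm tall, to the left; origin: centre of its underside. Bystander
- scoop: White measuring scoop, 105 mm long, 24 mm high, to the left; origin: under its middle. Bystander

How it is judged (in metres and radians):
At the end, for the whole second after the job is handed in: All six rim sections are shut (corners past 0.16 of 0.20 rad, edge strips past 0.20 of 0.25 rad, about 1.5 mm from flush), and the box stands level, at rest, within 30 mm of where it was (value of joint each of corner_fl, corner_fr, corner_nl, corner_nr above 0.16 rad and value of joint each of edge_far, edge_near above 0.2 rad and distance of food_box from where it was at the start of the episode below 0.03 m and angle between food_box's own z axis and vertical below 0.05 rad and linear speed of food_box below 0.02 m/s); the robot touches nothing.
It fails at once if the box is lifted or tipped (height (world z) of food_box above 0.012 m or angle between food_box's own z axis and vertical above 0.15 rad).
It fails at once if the box is shifted by more than 30 mm (distance of food_box from where it was at the start of the episode above 0.03 m).
It fails at once if another thing on the counter is shifted by more than 25 mm or tipped over (distance of any of bottle_a, bottle_b, straw_cup, nipple, pacifier_case, formula_tin, scoop from where it was at the start of the episode above 0.025 m or angle between any of bottle_a, bottle_b, straw_cup, nipple, pacifier_case, formula_tin's own z axis and vertical above 0.5 rad).
It also fails if it takes over 48 s, if anything falls off the work surface, if the arm or the gripper's body presses on something with over 40 N, if the wrist force passes 120 N, or if a joint passes its speed limit or range.

## Working session

There is one attempt and no reset: what is moved stays moved. The work goes in short steps, Python scripts to look and compute and a shell command to move; the robot and the scene stay as the last step left them, time stands still between calls to the robot, and variables do not carry over. Pictures are saved under pics/ and viewed, at most 10 in all, crops included, and the job is handed in when it is done.

```bash
ls; mkdir -p pics; python3 - <<'E'
from station import robot
import cv2,numpy as np
s=robot.sense();print(s)
for n in("top","scene"):
    p=robot.snapshot(n);cv2.imwrite(f"pics/{n}0.png",p[...,::-1]);c=robot.calibration(n);print(n,c)
E
```

```text
pics
{'time_s': 0.0, 'q': array([-1.40528202e+00,  2.91257018e-01, -1.54106992e-01,  1.12667181e+00,
       -2.12021410e-07,  1.43150512e+00]), 'joint_velocities': array([-1.42002769e-03, -1.59721078e-04,  7.53697147e-04, -9.84852469e-04,
       -1.13095145e-04, -8.77330026e-05]), 'tau': array([-3.63501695e-04, -5.37139535e+01,  3.31379628e+01,  1.55472342e-02,
       -3.10300647e-04, -1.27206593e-05]), 'position': array([ 157.49554523, -500.38496107,  230.75158853]), 'ee_rot': array([ 9.88408971e-01,  1.51813444e-01, -8.23161263e-06, -6.19692342e-04]), 'force': array([ 0.18455316, -0.19549005, -1.12367397]), 'torque': array([ 0.02163596,  0.01031642, -0.00918101]), 'gripper_force': 0.0, 'width': 1.0025803603454089}
top {'K': array([[373.817125  ,   0.        , 320.90378825],
       [  0.        , 373.817125  , 195.83490125],
       [  0.        ,   0.        ,   1.        ]]), 'k1': -0.057648613671868534, 'view': array([[ 1.72625965e-02, -9.99831750e-01, -6.20275362e-03,
        -3.99813551e+01],
       [-9.99035588e-01, -1.69976944e-02, -4.04842304e-02,
         5.40363708e+02],
       [ 4.03719864e-02,  6.89563454e-03, -9.99160924e-01,
         1.18501549e+03],
       [ 0.00000000e+00,  0.00000000e+00,  0.00000000e+00,
         1.00000000e+00]])}
scene {'K': array([[373.08277143,   0.        , 324.64277518],
       [  0.        , 373.08277143, 196.53982559],
       [  0.        ,   0.        ,   1.        ]]), 'k1': -0.0319758096482534, 'view': array([[-8.27026648e-01,  5.62070077e-01,  1.02055036e-02,
         4.68698675e+02],
       [ 3.96542927e-01,  5.96146610e-01, -6.98113835e-01,
        -1.41046086e+02],
       [-3.98472873e-01, -5.73311825e-01, -7.15914046e-01,
         1.45470231e+03],
       [ 0.00000000e+00,  0.00000000e+00,  0.00000000e+00,
         1.00000000e+00]])}
```

View pics/top0.png

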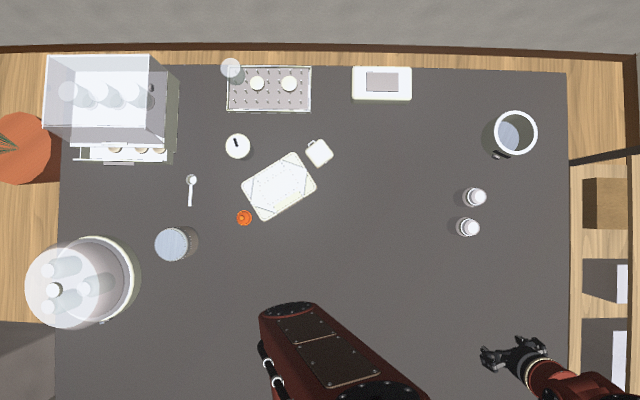

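View pics/scene0.png

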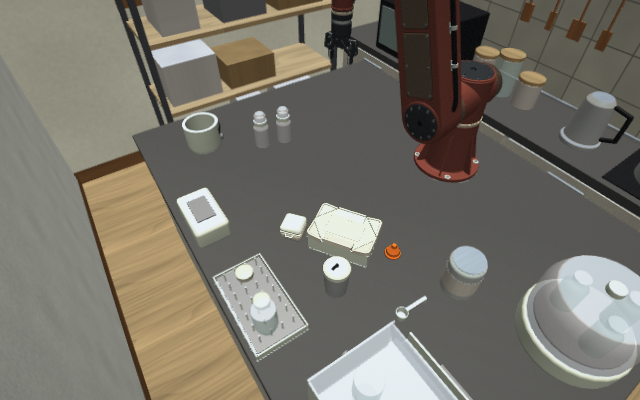

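The top view shows the box at about (279,187), with its long axis running from (250,205) to (305,168). The pacifier case is at (319,152), the straw cup at (237,146) and the nipple at (244,217), so box +y points toward the nipple. Next I measure the pose.

```bash
cat > h.py <<'E'
import numpy as np,cv2
from station import robot
from scipy.spatial.transform import Rotation as R
def cast(c,px,z):
    px=np.asarray(px,float).reshape(-1,1,2)
    n=cv2.undistortPoints(px,c["K"],np.array([c["k1"],0,0,0,0.]))[:,0]
    V=c["view"];o=-V[:3,:3].T@V[:3,3]
    d=np.c_[n,np.ones(len(n))]@V[:3,:3]
    return o+d*((z-o[2])/d[:,2])[:,None]
E
python3 - <<'E'
from h import *
for n,roi,z in(("top",(225,140,330,230),70),("scene",(295,195,390,275),75)):
    im=cv2.imread(f"pics/{n}0.png");c=robot.calibration(n)
    x0,y0,x1,y1=roi
    m=np.zeros(im.shape[:2],np.uint8)
    m[y0:y1,x0:x1]=(im[y0:y1,x0:x1].min(2)>(140 if n=="top" else 195))*255
    m=cv2.morphologyEx(m,cv2.MORPH_CLOSE,np.ones((5,5)));m=cv2.morphologyEx(m,cv2.MORPH_OPEN,np.ones((5,5)))
    cs,_=cv2.findContours(m,0,1)
    for k in cs:
        if cv2.contourArea(k)<300: continue
        w=cast(c,k[:,0],z)[:,:2].astype(np.float32)
        print(n,cv2.contourArea(k),cv2.minAreaRect(w),cv2.boxPoints(cv2.minAreaRect(w)).round().tolist())
    cv2.imwrite(f"pics/{n}c.png",cv2.resize(np.hstack([im[y0:y1,x0:x1],cv2.cvtColor(m[y0:y1,x0:x1],8)]),None,fx=3.7,fy=3.7))
E
```

```text
top 2906.0 ((565.7781982421875, 99.22102355957031), (141.82473754882812, 201.35302734375), 32.94199752807617) [[452.0, 145.0], [561.0, -24.0], [680.0, 53.0], [571.0, 222.0]]
top 464.0 ((673.4827270507812, -20.49628448486328), (80.54122924804688, 69.30987548828125), 38.078155517578125) [[620.0, -18.0], [663.0, -73.0], [727.0, -23.0], [684.0, 32.0]]
top 359.5 ((678.2332153320312, 227.8210906982422), (55.747310638427734, 71.71170043945312), 0.6962065100669861) [[650.0, 263.0], [651.0, 192.0], [707.0, 192.0], [706.0, 264.0]]
scene 387.0 ((664.89599609375, 198.70407104492188), (55.309776306152344, 71.6087875366211), 56.14240264892578) [[620.0, 196.0], [679.0, 156.0], [710.0, 202.0], [651.0, 242.0]]
scene 2170.0 ((565.8472900390625, 101.83756256103516), (142.08033752441406, 196.64047241210938), 32.99205017089844) [[453.0, 146.0], [560.0, -19.0], [679.0, 58.0], [572.0, 223.0]]
```

View pics/topc.png

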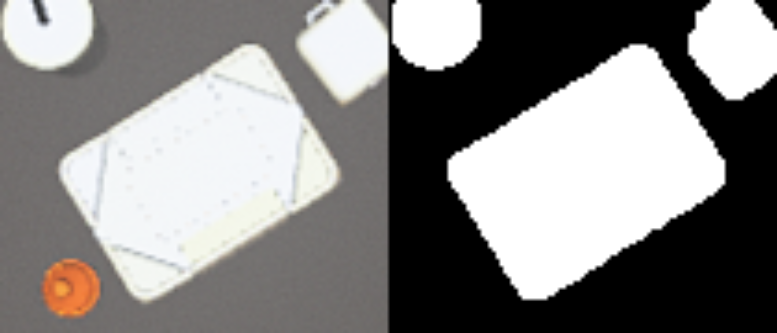

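Both views agree: the centre is (566, 100) and the yaw is 33°. I'll move above the centre with the fingers shut and the tool aligned to the box.

```bash
python3 -m inch '[{"slide":[570,-450,10],"rotation":[0,0,-0.27],"gripper":0},{"slide":[570,-450,10],"rotation":[0,0,-0.27],"gripper":0},{"slide":[570,-450,10],"rotation":[0,0,-0.27],"gripper":0},{"slide":[570,-450,10],"rotation":[0,0,-0.27],"gripper":0},{"slide":[570,-450,10],"rotation":[0,0,-0.27],"gripper":0},{"slide":[570,-450,10],"rotation":[0,0,-0.27],"gripper":0},{"slide":[570,-450,10],"rotation":[0,0,-0.27],"gripper":0},{"slide":[570,-450,10],"rotation":[0,0,-0.27],"gripper":0},{"slide":[570,-450,10],"rotation":[0,0,-0.27],"gripper":0},{"slide":[570,-450,10],"rotation":[0,0,-0.27],"gripper":0},{"slide":[570,-450,10],"rotation":[0,0,-0.27],"gripper":0},{"slide":[570,-450,10],"rotation":[0,0,-0.27],"gripper":0},{"slide":[570,-450,10],"rotation":[0,0,-0.27],"gripper":0},{"slide":[570,-450,10],"rotation":[0,0,-0.27],"gripper":0},{"slide":[570,-450,10],"rotation":[0,0,-0.27],"gripper":0},{"slide":[570,-450,10],"rotation":[0,0,-0.27],"gripper":0},{"slide":[570,-450,10],"rotation":[0,0,-0.27],"gripper":0},{"slide":[570,-450,10],"rotation":[0,0,-0.27],"gripper":0},{"slide":[570,-450,10],"rotation":[0,0,-0.27],"gripper":0},{"slide":[570,-450,10],"rotation":[0,0,-0.27],"gripper":0}]'
cat >> h.py <<'E'
C=np.array([566,100.]);YAW=np.radians(33)
def where():
    s=robot.sense();r=R.from_quat(s["ee_rot"]).as_matrix()
    d=s["position"][:2]-C;ex=np.array([np.cos(YAW),np.sin(YAW)]);ey=np.array([-ex[1],ex[0]])
    print("t",round(s["time_s"],2),"box xy",round(d@ex,1),round(d@ey,1),"z",round(s["position"][2],1),"toolx deg",round(np.degrees(np.arctan2(r[1,0],r[0,0])),1),"tz",r[:,2].round(3),"F",s["force"].round(1),"w",round(s["width"],2))
E
python3 - <<'E'
from h import *
where();im=robot.snapshot("wrist");cv2.imwrite("pics/w1.png",im[...,::-1])
E
```

```text
time_s: 1.77
position: [566.0, 100.3, 220.5]
ee_rot: [0.959, 0.284, -0.001, -0.0]
force: [0.1, -0.4, -0.4]
width: -0.003
gripper_force: 0.0
t 1.77 box xy 0.2 0.3 z 220.5 toolx deg 33.0 tz [-0.002 -0.    -1.   ] F [ 0.1 -0.4 -0.4] w -0.0
```

View pics/w1.png

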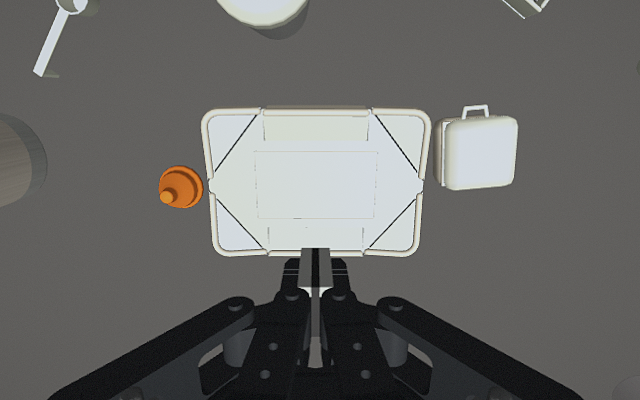

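The wrist view shows the lid aligned with the tool, its corners near (201,110), (431,110), (213,256) and (418,256). All sections are up and the tool is centred. Next I press corner_fl, gently first.

```bash
python3 - <<'E'
from h import *
w=cast(robot.calibration("wrist"),[(201,110),(431,110),(213,256),(418,256)],77);print(w.round(1).tolist(),w.mean(0))
E
python3 -m inch '[{"slide":[59,-89,110],"rotation":[0,0,0],"gripper":0},{"slide":[59,-89,110],"rotation":[0,0,0],"gripper":0},{"slide":[59,-89,110],"rotation":[0,0,0],"gripper":0},{"slide":[59,-89,110],"rotation":[0,0,0],"gripper":0},{"slide":[59,-89,130],"rotation":[0,0,0],"gripper":0},{"slide":[59,-89,138],"rotation":[0,0,0],"gripper":0},{"slide":[59,-89,141],"rotation":[0,0,0],"gripper":0},{"slide":[59,-89,143],"rotation":[0,0,0],"gripper":0},{"slide":[59,-89,144],"rotation":[0,0,0],"gripper":0},{"slide":[59,-89,145],"rotation":[0,0,0],"gripper":0},{"slide":[59,-89,146],"rotation":[0,0,0],"gripper":0},{"slide":[59,-89,147],"rotation":[0,0,0],"gripper":0}]'; python3 -c "
from h import *
where()"
```

```text
[[570.3, 217.4, 77.0], [675.8, 54.9, 77.0], [455.1, 145.3, 77.0], [562.7, -20.3, 77.0]] [565.97675538  99.33904516  77.        ]
time_s: 2.82
position: [568.2, 206.0, 75.9]
ee_rot: [0.959, 0.283, 0.001, -0.0]
force: [-1.9, 0.9, 3.2]
width: 0.001
gripper_force: 1.4
t 2.82 box xy 59.5 87.7 z 75.9 toolx deg 32.9 tz [ 0.002  0.001 -1.   ] F [-1.9  0.9  3.2] w 0.0
```

```bash
python3 -m inch '[{"slide":[0,-1,1],"rotation":[0,0,0],"gripper":0},{"slide":[0,-1,2],"rotation":[0,0,0],"gripper":0},{"slide":[0,-1,3],"rotation":[0,0,0],"gripper":0},{"slide":[0,-1,3],"rotation":[0,0,0],"gripper":0}]'; python3 -c "
from h import *
where()"
```

```text
time_s: 3.15
position: [567.2, 207.0, 71.6]
ee_rot: [0.959, 0.283, 0.0, 0.0]
force: [-1.1, -0.7, 4.4]
width: 0.001
gripper_force: 2.0
t 3.15 box xy 59.3 89.1 z 71.6 toolx deg 32.9 tz [ 0.001 -0.    -1.   ] F [-1.1 -0.7  4.4] w 0.0
```

```bash
python3 -m inch '[{"slide":[0,0,1],"rotation":[0,0,0],"gripper":0},{"slide":[0,0,2],"rotation":[0,0,0],"gripper":0},{"slide":[0,0,2],"rotation":[0,0,0],"gripper":0},{"slide":[0,0,2],"rotation":[0,0,0],"gripper":0}]'; python3 -c "
from h import *
where()"
python3 -m inch '[{"slide":[0,0,1],"rotation":[0,0,0],"gripper":0},{"slide":[0,0,2],"rotation":[0,0,0],"gripper":0},{"slide":[0,0,2],"rotation":[0,0,0],"gripper":0},{"slide":[0,0,2],"rotation":[0,0,0],"gripper":0}]'; python3 -c "
from h import *
where()"
```

```text
time_s: 3.48
position: [567.4, 207.2, 71.0]
ee_rot: [0.959, 0.283, 0.001, 0.0]
force: [-4.7, -0.6, 17.9]
width: 0.003
gripper_force: 8.7
t 3.48 box xy 59.6 89.1 z 71.0 toolx deg 32.9 tz [ 0.002  0.    -1.   ] F [-4.7 -0.6 17.9] w 0.0
time_s: 3.82
position: [568.4, 207.9, 70.5]
ee_rot: [0.959, 0.284, 0.002, -0.0]
force: [-6.4, -0.0, 28.7]
width: 0.002
gripper_force: 14.1
t 3.82 box xy 60.8 89.2 z 70.5 toolx deg 32.9 tz [ 0.004  0.002 -1.   ] F [-6.4 -0.  28.7] w 0.0
```

The corner is on its hard stop. Next is edge_far, then corner_fr, with the same final commanded height.

```bash
python3 -m inch '[{"slide":[0,0,-15],"rotation":[0,0,0],"gripper":0},{"slide":[0,0,-28],"rotation":[0,0,0],"gripper":0},{"slide":[2,45,-28],"rotation":[0,0,0],"gripper":0},{"slide":[2,89,-28],"rotation":[0,0,0],"gripper":0},{"slide":[2,89,-28],"rotation":[0,0,0],"gripper":0},{"slide":[2,89,-28],"rotation":[0,0,0],"gripper":0},{"slide":[2,89,-16],"rotation":[0,0,0],"gripper":0},{"slide":[2,89,-12],"rotation":[0,0,0],"gripper":0},{"slide":[2,89,-10],"rotation":[0,0,0],"gripper":0},{"slide":[2,89,-8],"rotation":[0,0,0],"gripper":0},{"slide":[2,89,-6],"rotation":[0,0,0],"gripper":0},{"slide":[2,89,-4],"rotation":[0,0,0],"gripper":0},{"slide":[2,89,-2],"rotation":[0,0,0],"gripper":0},{"slide":[2,89,0],"rotation":[0,0,0],"gripper":0},{"slide":[2,89,0],"rotation":[0,0,0],"gripper":0},{"slide":[2,89,0],"rotation":[0,0,0],"gripper":0}]'; python3 -c "
from h import *
where()"
```

```text
time_s: 5.15
position: [618.0, 134.9, 70.5]
ee_rot: [0.959, 0.284, 0.002, -0.0]
force: [-7.4, 2.5, 27.2]
width: 0.003
gripper_force: 13.9
t 5.15 box xy 62.6 0.9 z 70.5 toolx deg 33.0 tz [ 0.004  0.002 -1.   ] F [-7.4  2.5 27.2] w 0.0
```

Shut. Now corner_fr at (59,-89).

```bash
python3 -m inch '[{"slide":[0,0,-15],"rotation":[0,0,0],"gripper":0},{"slide":[0,0,-28],"rotation":[0,0,0],"gripper":0},{"slide":[-2,45,-28],"rotation":[0,0,0],"gripper":0},{"slide":[-2,89,-28],"rotation":[0,0,0],"gripper":0},{"slide":[-2,89,-28],"rotation":[0,0,0],"gripper":0},{"slide":[-2,89,-28],"rotation":[0,0,0],"gripper":0},{"slide":[-2,89,-16],"rotation":[0,0,0],"gripper":0},{"slide":[-2,89,-12],"rotation":[0,0,0],"gripper":0},{"slide":[-2,89,-10],"rotation":[0,0,0],"gripper":0},{"slide":[-2,89,-8],"rotation":[0,0,0],"gripper":0},{"slide":[-2,89,-6],"rotation":[0,0,0],"gripper":0},{"slide":[-2,89,-4],"rotation":[0,0,0],"gripper":0},{"slide":[-2,89,-2],"rotation":[0,0,0],"gripper":0},{"slide":[-2,89,0],"rotation":[0,0,0],"gripper":0},{"slide":[-2,89,0],"rotation":[0,0,0],"gripper":0},{"slide":[-2,89,0],"rotation":[0,0,0],"gripper":0}]'; python3 -c "
from h import *
where()"
python3 -m inch '[{"slide":[0,0,-15],"rotation":[0,0,0],"gripper":0},{"slide":[0,0,-28],"rotation":[0,0,0],"gripper":0},{"slide":[-59,0,-28],"rotation":[0,0,0],"gripper":0},{"slide":[-118,0,-28],"rotation":[0,0,0],"gripper":0},{"slide":[-118,0,-28],"rotation":[0,0,0],"gripper":0},{"slide":[-118,0,-28],"rotation":[0,0,0],"gripper":0},{"slide":[-118,0,-28],"rotation":[0,0,0],"gripper":0},{"slide":[-118,0,-16],"rotation":[0,0,0],"gripper":0},{"slide":[-118,0,-12],"rotation":[0,0,0],"gripper":0},{"slide":[-118,0,-10],"rotation":[0,0,0],"gripper":0},{"slide":[-118,0,-8],"rotation":[0,0,0],"gripper":0},{"slide":[-118,0,-6],"rotation":[0,0,0],"gripper":0},{"slide":[-118,0,-4],"rotation":[0,0,0],"gripper":0},{"slide":[-118,0,-2],"rotation":[0,0,0],"gripper":0},{"slide":[-118,0,0],"rotation":[0,0,0],"gripper":0},{"slide":[-118,0,0],"rotation":[0,0,0],"gripper":0},{"slide":[-118,0,0],"rotation":[0,0,0],"gripper":0}]'; python3 -c "
from h import *
where()"
```

```text
time_s: 6.48
position: [664.3, 59.2, 70.3]
ee_rot: [0.959, 0.284, 0.002, -0.0]
force: [-7.1, 1.6, 26.4]
width: -0.002
gripper_force: 13.2
t 6.48 box xy 60.2 -87.8 z 70.3 toolx deg 33.0 tz [ 0.003  0.002 -1.   ] F [-7.1  1.6 26.4] w -0.0
time_s: 7.9
position: [565.3, -6.2, 70.2]
ee_rot: [0.959, 0.284, 0.001, 0.001]
force: [-10.8, 0.9, 34.6]
width: 0.001
gripper_force: 17.3
t 7.9 box xy -58.4 -88.7 z 70.2 toolx deg 33.0 tz [ 0.002 -0.    -1.   ] F [-10.8   0.9  34.6] w 0.0
```

Both shut. Now edge_near (-61,0) and corner_nl (-59,89), stopping about 1 mm higher.

```bash
python3 -m inch '[{"slide":[0,0,-15],"rotation":[0,0,0],"gripper":0},{"slide":[0,0,-28],"rotation":[0,0,0],"gripper":0},{"slide":[-2,-45,-28],"rotation":[0,0,0],"gripper":0},{"slide":[-2,-89,-28],"rotation":[0,0,0],"gripper":0},{"slide":[-2,-89,-28],"rotation":[0,0,0],"gripper":0},{"slide":[-2,-89,-28],"rotation":[0,0,0],"gripper":0},{"slide":[-2,-89,-16],"rotation":[0,0,0],"gripper":0},{"slide":[-2,-89,-12],"rotation":[0,0,0],"gripper":0},{"slide":[-2,-89,-10],"rotation":[0,0,0],"gripper":0},{"slide":[-2,-89,-8],"rotation":[0,0,0],"gripper":0},{"slide":[-2,-89,-6],"rotation":[0,0,0],"gripper":0},{"slide":[-2,-89,-4],"rotation":[0,0,0],"gripper":0},{"slide":[-2,-89,-2],"rotation":[0,0,0],"gripper":0},{"slide":[-2,-89,1],"rotation":[0,0,0],"gripper":0},{"slide":[-2,-89,1],"rotation":[0,0,0],"gripper":0},{"slide":[-2,-89,1],"rotation":[0,0,0],"gripper":0}]'; python3 -c "
from h import *
where()"
python3 -m inch '[{"slide":[0,0,-15],"rotation":[0,0,0],"gripper":0},{"slide":[0,0,-28],"rotation":[0,0,0],"gripper":0},{"slide":[2,-45,-28],"rotation":[0,0,0],"gripper":0},{"slide":[2,-89,-28],"rotation":[0,0,0],"gripper":0},{"slide":[2,-89,-28],"rotation":[0,0,0],"gripper":0},{"slide":[2,-89,-28],"rotation":[0,0,0],"gripper":0},{"slide":[2,-89,-16],"rotation":[0,0,0],"gripper":0},{"slide":[2,-89,-12],"rotation":[0,0,0],"gripper":0},{"slide":[2,-89,-10],"rotation":[0,0,0],"gripper":0},{"slide":[2,-89,-8],"rotation":[0,0,0],"gripper":0},{"slide":[2,-89,-6],"rotation":[0,0,0],"gripper":0},{"slide":[2,-89,-4],"rotation":[0,0,0],"gripper":0},{"slide":[2,-89,-2],"rotation":[0,0,0],"gripper":0},{"slide":[2,-89,-1],"rotation":[0,0,0],"gripper":0},{"slide":[2,-89,-1],"rotation":[0,0,0],"gripper":0},{"slide":[2,-89,-1],"rotation":[0,0,0],"gripper":0}]'; python3 -c "
from h import *
where()"
```

```text
time_s: 9.23
position: [515.4, 66.7, 69.9]
ee_rot: [0.959, 0.283, 0.001, 0.001]
force: [-14.4, -1.5, 51.1]
width: 0.0
gripper_force: 25.4
t 9.23 box xy -60.6 -0.4 z 69.9 toolx deg 32.9 tz [ 0.003 -0.001 -1.   ] F [-14.4  -1.5  51.1] w 0.0
time_s: 10.57
position: [468.4, 142.4, 70.1]
ee_rot: [0.959, 0.283, 0.001, 0.001]
force: [-12.4, -3.4, 43.0]
width: -0.001
gripper_force: 21.3
t 10.57 box xy -58.7 88.7 z 70.1 toolx deg 32.9 tz [ 0.002 -0.001 -1.   ] F [-12.4  -3.4  43. ] w -0.0
```

All six reached the hard stop. I had typed edge_near 1 mm deeper rather than higher; its 51 N is well under the wrist limit. Now I retreat above the centre and look.

```bash
python3 -m inch '[{"slide":[0,0,-35],"rotation":[0,0,0],"gripper":0},{"slide":[0,0,-70],"rotation":[0,0,0],"gripper":0},{"slide":[59,89,-154],"rotation":[0,0,0],"gripper":0},{"slide":[59,89,-154],"rotation":[0,0,0],"gripper":0},{"slide":[59,89,-154],"rotation":[0,0,0],"gripper":0},{"slide":[59,89,-154],"rotation":[0,0,0],"gripper":0},{"slide":[59,89,-154],"rotation":[0,0,0],"gripper":0},{"slide":[59,89,-154],"rotation":[0,0,0],"gripper":0}]'
python3 - <<'E'
from h import *
where();im=robot.snapshot("wrist")[...,::-1];a=cv2.imread("pics/w1.png")
s=np.s_[90:270,150:530];cv2.imwrite("pics/w2.png",cv2.resize(np.vstack([a[s],im[s]]),None,fx=1.6,fy=1.6))
E
```

```text
time_s: 11.23
position: [565.7, 99.9, 220.8]
ee_rot: [0.959, 0.283, -0.0, -0.0]
force: [-0.1, 0.1, -0.4]
width: 0.001
gripper_force: 0.0
t 11.23 box xy -0.3 0.1 z 220.8 toolx deg 32.9 tz [-0. -0. -1.] F [-0.1  0.1 -0.4] w 0.0
```

View pics/w2.png

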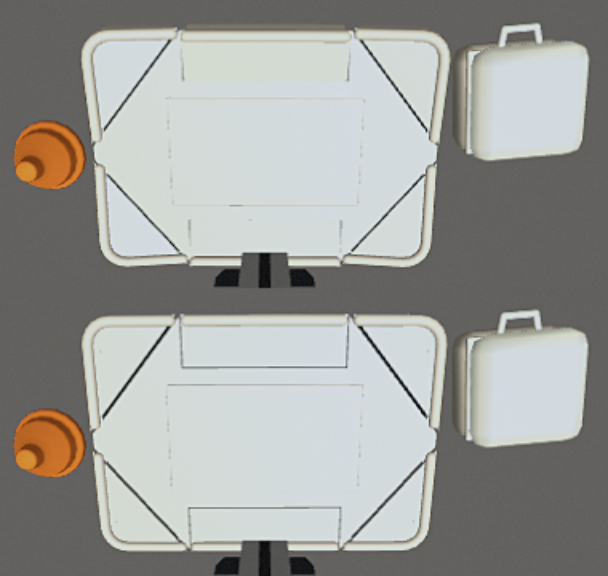

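The before and after crops show all six sections now flat and evenly shaded, with a continuous bead. The far strip at (265,345) and the near strip at (265,525) are both flush. The box and its neighbours haven't moved, so I hand in.

```bash
python3 -c "
from station import robot
print(robot.close_job())"
```

```text
the job is handed in; nothing more can be done
None
```

I pressed all four corners and both long edges down to their hard stops; the last close-up shows the rim flush with the box and the nearby nipple and case unmoved, and I handed the job in at about 11 s (no verdict was returned).

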